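# Clamp an aluminium offcut in the thickness gauge to the slip of its ratchet

### The job

Lay the flat aluminium bar in the throat of the bench thickness gauge, flat on the steel anvil and under the spindle, and slide it gently in until its end butts on the steel stop. Then turn the ratchet knob on top clockwise until the spindle has clamped the bar and the knob slips, stop within a sixth of a turn of slipping, and let go, leaving the bar clamped. Leave the other things on the table where they are.

Things in the scene. Friction and masses are not known exactly. Their poses are not given: they have to be found in the camera images.
- strip: flat aluminium bar offcut, 140 x 30 x 8 mm, about 90 g, lying flat on the table at the left or right of the gauge. Origin: centre of its underside; x along its length, y across its width, z up. Both ends are alike.
- gauge: grey cast-iron bench thickness gauge, fixed to the table. Base 170 x 90 mm, 35 mm high, from x = -75 to 95 mm; column at the back, x = 54 to 90 mm; overhead arm 44 mm wide, underside 95 mm and top 125 mm above the table. Origin: on the table straight below the spindle axis. x points from the open throat in front to the column behind, z up. The bar goes in along +x at y = 0; no side fences.
- throat (a point): point on the spindle's vertical axis, on the anvil's top face, 45 mm above the table; axes as the gauge's. Above it hangs the round steel spindle, 11 mm thick, whose tip at the start is 11 to 18.5 mm above the anvil (it varies). The spindle comes down 5 mm per radian of clockwise turn of the thimble. Held still on a clamped bar, the knob pushes back with about 0.08 N m.
- anvil: flat steel anvil of the gauge on which the bar must lie, 97 mm long along x (from x = -75 to 22 mm of the gauge) and 60 mm wide. Origin: centre of its top face, 45 mm above the table; axes as the gauge's. The slipping ratchet clamps the bar with 25 to 30 N; it must not be pressed harder than 40 N.
- stop: steel end stop across the back end of the anvil, 60 mm wide, 18 mm high, 12 mm thick. Origin: middle of the lower edge of its front face (where the bar's end butts), 22 mm behind the spindle axis, at the anvil's height; axes as the gauge's. With the bar home its centre is 70 mm in front of this point and its outer end sticks out 43 mm in front of the base. It bears pushes below 20 N.
- knob_grip (a point): point on the vertical axis of the dark, knurled round ratchet knob on top of the gauge, 170 mm above the table, at the height to grip. The knob is 36 mm in diameter, spans 148 to 184 mm above the table, turns endlessly and does not rise or sink. Just below it is the aluminium thimble, 34 mm in diameter, that it drives. Nothing else of the gauge is above 125 mm.
- ratchet (a joint): slip of the knob on the thimble, rad: 0 at the start, grows as the knob slips clockwise (from above). The knob drives the thimble at 0.04 to 0.06 N m; when the spindle presses on the bar this rises to 0.17 N m and the knob slips smoothly, without clicks. Start to slip takes about 0.6 to 2.5 rad of turn. Let go, the clamp holds. A white line on the knob and a long black one on the thimble start in line.
- block: small wooden block, 60 x 40 x 40 mm, bystander, on the other side of the gauge from the bar. Origin: centre of its underside.
- bottle: clear plastic bottle, 66 mm in diameter, 200 mm high, bystander standing behind the gauge on the left. Origin: centre of its underside.
- funnel: orange plastic funnel, standing mouth down, 104 mm in diameter, 95 mm high, bystander behind the gauge on the right. Origin: centre of its underside.
- tray: aluminium tray, 200 x 150 x 30 mm, bystander at the far right. Origin: centre of its underside.
Not all that is in view belongs to the job. Leave any blue look-alike of the gauge alone. There is more than one size of the strip; the one meant has the size given above.

How it is judged (in metres and radians):
On the way, in this order (a step that is already met when the one before it is completed fails the run):
1. the bar lies flat on the anvil, in line under the spindle, its end against the stop, with the ratchet not yet slipped (x of strip in the frame of stop above -0.072 m and y of strip in the frame of stop between -0.008 and 0.008 m and z of strip in the frame of anvil below 0.0015 m and angle between the x axis of strip and the x axis of gauge, either way round below 0.12 rad and angle between strip's own z axis and vertical below 0.03 rad and value of joint ratchet below 0.1 rad), for 0.2 s.
2. the ratchet knob has slipped on the clamped bar, the bar still home (value of joint ratchet above 0.15 rad and contact force between strip and anvil above 2.5 N and x of strip in the frame of stop above -0.073 m), for 0.1 s.
At the end, for the whole second after the job is handed in: The bar lies flat on the anvil (tilt under 0.03 rad), within 3 mm of the stop, within 9 mm of the middle and 0.13 rad of the gauge's line, at rest, pressed on the anvil by the spindle with more than 2.5 N, and the ratchet has slipped by more than 0.15 rad (and never more than 1.05 rad) (all of step 2 and y of strip in the frame of stop between -0.009 and 0.009 m and z of strip in the frame of anvil below 0.0015 m and angle between the x axis of strip and the x axis of gauge, either way round below 0.13 rad and angle between strip's own z axis and vertical below 0.03 rad and linear speed of strip below 0.01 m/s); the robot touches nothing.
It fails at once if the ratchet is run on more than a sixth of a turn of slip (value of joint ratchet above 1.05 rad).
It fails at once if the bar is rammed against the stop with more than 20 N (contact force between strip and stop above 20 N).
It fails at once if the bar is pressed on the anvil with more than 40 N (contact force between strip and anvil above 40 N).
It fails at once if the wooden block, bottle, funnel or tray is moved by more than 20 mm (distance of any of block, bottle, funnel, tray from where it was at the start of the episode above 0.02 m).
It also fails if it takes over 70 s, if anything falls off the work surface, if the arm or the gripper's body presses on something with over 40 N, if the wrist force passes 120 N, or if a joint passes its speed limit or range.

### The arm

A 6-joint arm with a two-finger parallel gripper is mounted at the origin on the work surface. World frame = base frame: x ahead of the robot, y to its left, z up, the work surface at z = 0. Lengths are in m, angles in degrees, forces in N, time in s.
With the tool pointing down it reaches from about 0.35 to 0.875 m from the base axis. Payload 4.2 kg.
Tool frame: the origin (TCP) lies on the centre line of the jaws, within the pads' length; the fingertips stand 25 mm ahead of it and the grasp point (between the pads) lies 6 mm ahead of it; z points along the fingers, y is the line along which they close (so a half turn about z gives the same grasp; the last joint's range is limited). The gripper opens to 87 mm and grips with 3 to 60 N. Pads are 19 mm wide; open, the fingers measure 117 mm over their backs; the gripper's body (75 mm by 190 mm) begins 51 mm behind the grasp point.
Start: joints at [-52.62, 22.042, 0.453, 0, -68.411, -14.817], TCP at [0.24, -0.577, 0.248] pointing down, gripper open.
Joint ranges: [-179.83, 179.83], [-69.29, 118.12], [-61.27, 80.66], [-181.25, 117.63], [-171.15, -9.14], [-177.46, 177.46]. Speed limits (degrees/s): [159.86, 159.86, 180, 180, 180, 180].

### API

Orientations are given as a 3x3 rotation matrix whose columns are the frame's x, y, z axes.
In Python, from station import r gives the robot as it stands.
- The arm moves only by the tool move_arm, never from a script. Its argument "series" is a list of rows, each an object with "grip": the opening, from 0 (shut) to 1 (fully open); "xyz": the shift along the tool's x, y, z in mm, a list of three; "angular": the turn, a rotation vector about the tool's x, y, z in rad, a list of three. A call has 1 to 10 rows; each row is the pose to reach, as a shift and turn from the pose commanded when the call began, along the tool's axes at that moment; what a row does not reach only later rows make up. A row lasts 1/10 s, in which the tool goes at most 50 mm and 8.59 degrees, less where a joint would pass 70% of its speed; a pose out of reach is approached as far as the arm can. A call with a gripper value outside its range is refused whole. The fingers move at their own pace and stop on an object; the grip force is fixed at half the most. Time passes only in rows, so rows that repeat a pose let the fingers close. It gives the time, the measured TCP pose, the force, the opening and the grip force at its end, in the units of the state.
- r.sense(): the state, without advancing time (a new reading comes with each control period).
- r.capture(name): name is "scene" or "top" or "wrist"; returns a dict with "img" (384x512x3 uint8, red, green, blue), "camera_matrix" (3x3 intrinsics, pixels), "rvec" (rotation vector, rad) and "tvec" (3), from world to camera coordinates, as OpenCV has them; the wrist camera has in their place "hand_eye" (4x4, takes a point from camera to tool coordinates, whose origin is the TCP and whose axes are the flange's). Camera axes: x right, y down, z forward; pixel columns grow to the right and rows downward; lengths in m; the calibration is good to about 2 mm. A picture is of the moment at which its call begins: read the wrist's pose just before it. There is no depth.
- r.finish_job(): hands the job in; it is judged then, once.
The state is a dict: "time_s": time; "joints": joint angles; "joint_velocities": joint speeds; "effort": joint torques, N m; "tcp_pos": TCP position; "ee_rot": TCP orientation; "wrist_force": force on the tool from outside, world axes, zero at the start; "moment": the same for the moment, N m; "gripper_width": opening from 0.0 (shut) to 1.0 (fully open); "gripper_force": force on a finger pad.
Only numpy, scipy, OpenCV 4.12 (cv2) and the standard library are available. Lean on these libraries where they do the work, as an engineer would, in place of code of your own. Each camera call takes 0.05 s, during which the arm holds its last target. There are 200 camera calls.

## Working session

There is one attempt and no reset: what is moved stays moved. The work goes in short steps, Python scripts to look and compute and a tool call to move; the robot and the scene stay as the last step left them, time stands still between calls to the robot, and variables do not carry over. Pictures are saved under pics/ and viewed, at most 10 in all, crops included, and the job is handed in when it is done.

Besides the shell and the picture viewer there is one more tool, called after "Request:" as name(argument=value, ...) on one line, values as JSON. move_arm: Moves the arm, as the interface text tells. Its arguments: {"type":"object","properties":{"series":{"type":"array"}},"required":["series"]}

```bash
mkdir -p pics; python3 - <<'E'
from station import r
import cv2,pickle
d={}
for n in ("scene","top"):
    c=r.capture(n); d[n]=c
    cv2.imwrite(f"pics/{n}0.png",c["img"][:,:,::-1])
pickle.dump(d,open("cap0.pkl","wb"))
print(r.sense())
for n in d: print(d[n]["camera_matrix"],d[n]["rvec"],d[n]["tvec"])
E
```

```text
{'time_s': 0.1, 'joints': array([-5.26186713e+01,  2.20858073e+01,  3.86791169e-01, -2.38223779e-02,
       -6.84130032e+01, -1.48164510e+01]), 'joint_velocities': array([ 0.05126448, -0.15047726,  0.2443411 ,  0.04017037,  0.02837261,
        0.00653868]), 'effort': array([ 1.68101169e-04, -3.91690135e+01,  1.87934482e+01,  4.23191741e+00,
        1.34230862e-02, -7.87185877e-05]), 'tcp_pos': array([ 0.23964537, -0.5766869 ,  0.24657303]), 'ee_rot': array([[-9.23504394e-01, -3.83586835e-01, -8.79748551e-04],
       [-3.83587823e-01,  9.23502671e-01,  1.78824760e-03],
       [ 1.26501899e-04,  1.98891535e-03, -9.99998014e-01]]), 'wrist_force': array([ 1.34519743,  0.37264239, -0.07389397]), 'moment': array([ 0.00428118, -0.01373844, -0.06000481]), 'gripper_force': 0.0, 'gripper_width': 1.0014148072188318}
[[490.12954963   0.         258.32215969]
 [  0.         490.12954963 197.30959375]
 [  0.           0.           1.        ]] [ 2.16004189  0.81430624 -0.403189  ] [-0.3532305  -0.20657504  1.91581168]
[[429.6005537    0.         248.54421254]
 [  0.         429.6005537  198.10489319]
 [  0.           0.           1.        ]] [ 2.14771012 -2.1291042   0.18960055] [-0.10832828  0.59355181  1.17711794]
```

View pics/scene0.png

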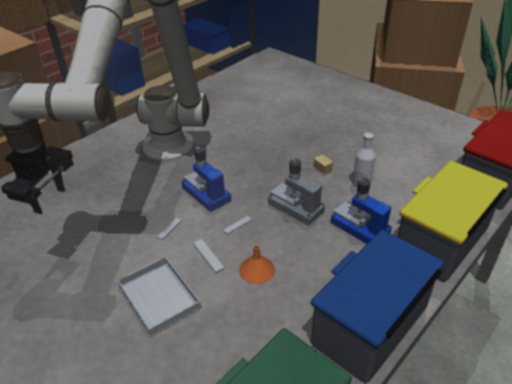

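View pics/top0.png

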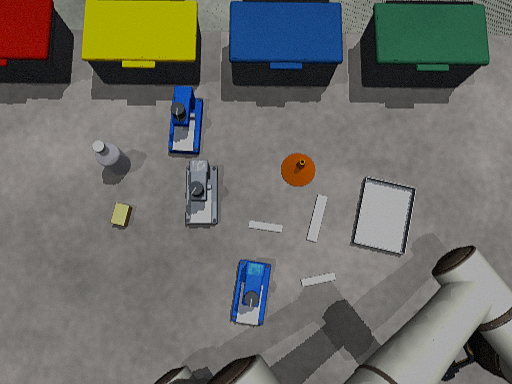

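The grey gauge is at top pixel (202,193), with its throat facing down in the image. There are three candidate strips, at (265,226), (317,218) and (318,280). I'll measure those strips, the gauge base and the knob.

```bash
cat > h.py <<'E'
import numpy as np,cv2
def ray(c,uv):
    R,_=cv2.Rodrigues(np.array(c["rvec"],float)); t=np.array(c["tvec"],float).ravel()
    K=np.array(c["camera_matrix"]); d=R.T@(np.linalg.inv(K)@np.array([uv[0],uv[1],1.]))
    return -R.T@t,d
def onz(c,uv,z):
    o,d=ray(c,uv); return o+d*(z-o[2])/d[2]
def tri(c1,u1,c2,u2):
    o1,d1=ray(c1,u1);o2,d2=ray(c2,u2)
    s=np.linalg.lstsq(np.c_[d1,-d2],o2-o1,rcond=None)[0]
    a=o1+s[0]*d1;b=o2+s[1]*d2
    return (a+b)/2,np.linalg.norm(a-b)
def rect(c,cnt,z):
    P=np.array([onz(c,p,z)[:2] for p in cnt.reshape(-1,2)],np.float32)*1000
    return cv2.minAreaRect(P)
E
python3 - <<'E'
import pickle,numpy as np,cv2
from h import *
d=pickle.load(open("cap0.pkl","rb")); np.set_printoptions(precision=4,suppress=True)
for n,seeds in (("top",[(265,226),(317,218),(318,280)]),("scene",[(238,225),(208,255),(170,228)])):
    c=d[n]; im=c["img"]; g=im.min(2)
    m=(g>160).astype(np.uint8); k,l,st,ce=cv2.connectedComponentsWithStats(m)
    for i in range(1,k):
        if st[i,4]<60: continue
        cn=cv2.findContours((l==i).astype(np.uint8),0,2)[0][0]
        print(n,ce[i],st[i],rect(c,cn,0.008))
a=d["top"]["img"][150:240,170:235]; b=d["scene"]["img"][150:230,255:335]
cv2.imwrite("pics/crop0.png",np.hstack([cv2.resize(a,(400,560),interpolation=2),cv2.resize(b,(400,560),interpolation=2)])[:,:,::-1])
E
```

```text
top [185.0795 142.1548] [173 128  21  22 239] ((782.6103515625, 95.93643188476562), (65.94539642333984, 59.991878509521484), 0.6190829873085022)
top [ 97.8315 145.4831] [ 93 141  11  10  89] ((757.79541015625, 350.78485107421875), (28.03929901123047, 30.499143600463867), 0.63066565990448)
top [382.1928 216.7996] [ 354  183   57   69 2770] ((550.5687255859375, -497.7586364746094), (135.87322998046875, 183.2465057373047), 77.11567687988281)
top [203.3356 211.9965] [191 190  20  32 289] ((578.08935546875, 37.67188262939453), (92.35455322265625, 55.682701110839844), 1.3043445348739624)
top [316.8756 217.4585] [307 194  20  47 434] ((546.5236206054688, -305.1644592285156), (27.162294387817383, 136.43792724609375), 75.15973663330078)
top [265.3695 225.7488] [249 221  34  11 203] ((520.0313720703125, -153.47071838378906), (97.2343521118164, 17.865564346313477), 82.04462432861328)
top [458.793  320.3301] [ 393  252  119  132 4165] ((248.0128173828125, -659.8243408203125), (176.4556427001953, 423.5021667480469), 40.375030517578125)
top [318.0962 278.9135] [301 273  35  14 208] ((367.388366699
[... 426 characters left out ...]
 97] ((97.7440185546875, -97.755126953125), (26.159379959106445, 44.10301971435547), 0.3057449460029602)
scene [99.9765  1.7529] [90  0 20  6 85] ((-1586.3970947265625, 761.4088745117188), (136.07696533203125, 93.07646179199219), 38.346370697021484)
scene [82.8307 59.0663] [  52    9   55   90 1855] ((-1052.2537841796875, 311.43988037109375), (189.28753662109375, 1174.38623046875), 50.98064041137695)
scene [31.9306 90.9369] [ 16  85  31  13 317] ((-807.0003051757812, -125.04364776611328), (136.18963623046875, 114.47021484375), 39.60127258300781)
scene [181.559  301.8012] [170 294  22  18 161] ((614.315673828125, -470.1272277832031), (43.611446380615234, 62.830055236816406), 66.3350830078125)
```

View pics/crop0.png

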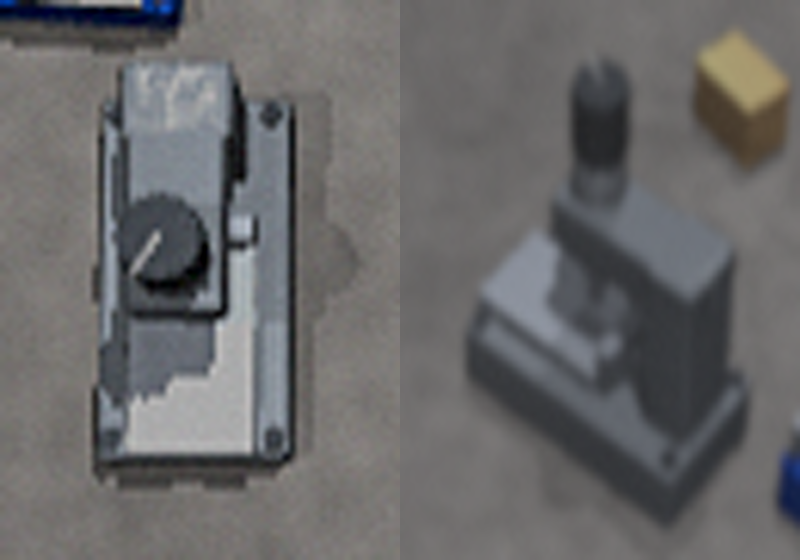

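The left crop shows the gauge from the top camera: knob top at crop (165,242), with the base corners clear. The right crop shows the same gauge from the scene camera. The 140x30 bar is the strip at top pixel (317,217), which measures 136x27 mm before allowing for pixel edges. Next I'll work out the gauge pose.

```bash
python3 - <<'E'
import pickle
from h import *
np.set_printoptions(precision=4,suppress=True)
d=pickle.load(open("cap0.pkl","rb")); T=d["top"];S=d["scene"]
f=lambda x,y:(170+x/6.154-.5,150+y/6.222-.5)
g=lambda x,y:(255+(x-400)/5-.5,150+y/7-.5)
print("knob top",onz(T,f(165,240),.184),onz(S,g(600,72),.184),tri(T,f(165,240),S,g(600,72)))
for n,p in dict(FL=(97,457),FR=(294,459),BR=(293,101),BL=(103,103)).items(): print(n,onz(T,f(*p),.035))
for n,p in dict(aFL=(127,455),aFR=(254,455)).items(): print(n,onz(T,f(*p),.045))
for n,p in dict(stopFR=(252,247),).items(): print(n,onz(T,f(*p),.063))
for n,p in dict(armFL=(130,312),armFR=(222,314),armBR=(235,70),armBL=(122,65)).items(): print(n,onz(T,f(*p),.125))
# screws (bolts)
for n,p in dict(s1=(110,437),s2=(273,439),s3=(270,115)).items(): print(n,onz(T,f(*p),.035))
# bar subpixel with intermediate threshold
im=T["img"].min(2)[185:250,297:335]; im=cv2.resize(im,None,fx=8,fy=8,interpolation=cv2.INTER_LINEAR)
cn=max(cv2.findContours((im>145).astype(np.uint8),0,1)[0],key=cv2.contourArea)
c=(cn.reshape(-1,2)+.5)/8-.5+[297,185]
print(rect(T,c,.008))
E
```

```text
knob top [0.5965 0.0313 0.184 ] [0.5945 0.0385 0.184 ] (array([0.5971, 0.0322, 0.1882]), np.float64(0.003749278430095472))
FL [0.5232 0.0772 0.035 ]
FR [ 0.5231 -0.0143  0.035 ]
BR [ 0.6923 -0.0105  0.035 ]
BL [0.6904 0.0797 0.035 ]
aFL [0.5232 0.062  0.045 ]
aFR [0.5237 0.0035 0.045 ]
stopFR [0.6169 0.0051 0.063 ]
armFL [0.5762 0.0524 0.125 ]
armFR [0.5757 0.0125 0.125 ]
armBR [0.6838 0.0094 0.125 ]
armBL [0.6855 0.0593 0.125 ]
s1 [0.5325 0.0714 0.035 ]
s2 [ 0.5323 -0.0044  0.035 ]
s3 [0.6854 0.0003 0.035 ]
((546.8453369140625, -305.4698181152344), (30.163827896118164, 139.64430236816406), 75.18256378173828)
```

```bash
cat > go.py <<'E'
import sys,numpy as np
from scipy.spatial.transform import Rotation as Ro
from station import r
np.set_printoptions(precision=4,suppress=True)
def down(yaw):  # tool x at yaw (deg), z down
    a=np.radians(yaw);x=np.array([np.cos(a),np.sin(a),0]);z=np.array([0,0,-1.])
    return np.c_[x,np.cross(z,x),z]
def plan(x,y,z,yaw):
    s=r.sense();R=s["ee_rot"]
    print("t",s["time_s"],"pos",s["tcp_pos"],"yaw",np.degrees(np.arctan2(R[1,0],R[0,0])),"j",s["joints"])
    print("F",s["wrist_force"],"M",s["moment"],"w",s["gripper_width"],s["gripper_force"])
    print("xyz mm",R.T@(np.array([x,y,z])-s["tcp_pos"])*1000,"ang",Ro.from_matrix(R.T@down(yaw)).as_rotvec())
if len(sys.argv)>1: plan(*map(float,sys.argv[1:]))
E
python3 go.py 0.5014 -0.2935 0.100 165.2
python3 - <<'E'
import pickle
from h import *
d=pickle.load(open("cap0.pkl","rb")); T=d["top"]
im=T["img"].astype(int); m=((im[...,2]>im[...,0]+40)).astype(np.uint8); m[:245]=0;m[335:]=0;m[:,:220]=0;m[:,290:]=0
ys,xs=np.nonzero(m)
for u in [(xs.max(),ys.min()),(xs.min(),ys.min()),(xs.min(),ys.max()),(xs.max(),ys.max())]: print(u,onz(T,u,.035)[:2],onz(T,u,.125)[:2])
E
```

```text
t 0.1 pos [ 0.2396 -0.5767  0.2466] yaw -157.44390127783956 j [-52.6187  22.0858   0.3868  -0.0238 -68.413  -14.8165]
F [ 1.3452  0.3726 -0.0739] M [ 0.0043 -0.0137 -0.06  ] w 1.0014148072188318 0.0
xyz mm [-350.3771  160.8267  146.8489] ang [ 0.0019 -0.0008  0.652 ]
(np.int64(270), np.int64(259)) [ 0.42305054 -0.16532462] [ 0.42062376 -0.15996454]
(np.int64(231), np.int64(259)) [ 0.42215648 -0.05510998] [ 0.41979536 -0.05784359]
(np.int64(231), np.int64(324)) [ 0.24475607 -0.0577068 ] [ 0.25542247 -0.06024971]
(np.int64(270), np.int64(324)) [ 0.24546846 -0.16523929] [ 0.25608255 -0.15988548]
```

Request:
move_arm(series=[{"grip":1,"xyz":[-350,161,147],"angular":[0,0,0.652]},{"grip":1,"xyz":[-350,161,147],"angular":[0,0,0.652]},{"grip":1,"xyz":[-350,161,147],"angular":[0,0,0.652]},{"grip":1,"xyz":[-350,161,147],"angular":[0,0,0.652]},{"grip":1,"xyz":[-350,161,147],"angular":[0,0,0.652]},{"grip":1,"xyz":[-350,161,147],"angular":[0,0,0.652]},{"grip":1,"xyz":[-350,161,147],"angular":[0,0,0.652]},{"grip":1,"xyz":[-350,161,147],"angular":[0,0,0.652]},{"grip":1,"xyz":[-350,161,147],"angular":[0,0,0.652]},{"grip":1,"xyz":[-350,161,147],"angular":[0,0,0.652]}])

```text
time_s: 1.1
tcp_pos: [0.5022, -0.2917, 0.0986]
ee_rot: [[-0.968, 0.251, -0.003], [0.251, 0.968, 0.001], [0.003, 0.0, -1.0]]
wrist_force: [-0.3, -0.4, 0.1]
gripper_width: 0.999
gripper_force: 0.0
```

```bash
python3 go.py 0.5014 -0.2935 0.0275 165.2; python3 - <<'E'
from station import r
import cv2
c=r.capture("wrist"); cv2.imwrite("pics/w1.png",c["img"][:,:,::-1]); print(c["hand_eye"],c["camera_matrix"])
E
```

```text
t 1.1 pos [ 0.5022 -0.2917  0.0986] yaw 165.43752176870612 j [-14.1872  26.2865 -16.5806  -0.0246 -47.3195 -90.3586]
F [-0.2821 -0.3904  0.121 ] M [-0.0864  0.0121 -0.0048] w 0.9986048635587265 0.0
xyz mm [ 0.074  -1.9721 71.1226] ang [ 0.0003 -0.0033  0.0041]
[[-6.86332627e-05 -9.52257433e-01 -3.05296210e-01  8.44505858e-02]
 [ 9.99999277e-01 -4.31870295e-04  1.12224939e-03  2.51087154e-04]
 [-1.20051869e-03 -3.05295912e-01  9.52256775e-01 -1.38443029e-01]
 [ 0.00000000e+00  0.00000000e+00  0.00000000e+00  1.00000000e+00]] [[341.25207137   0.         257.39410141]
 [  0.         341.25207137 189.36459153]
 [  0.           0.           1.        ]]
```

View pics/w1.png

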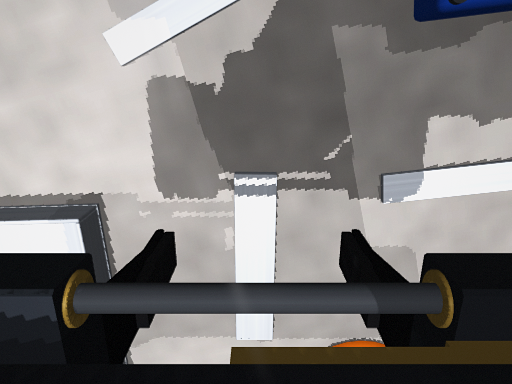

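The wrist view shows the bar's near end at (235–277,175), centred between the fingers at about (170 and 345). I'll descend and grip.

Request:
move_arm(series=[{"grip":1,"xyz":[0,-2,30],"angular":[0,-0.003,0.004]},{"grip":1,"xyz":[0,-2,55],"angular":[0,-0.003,0.004]},{"grip":1,"xyz":[0,-2,68],"angular":[0,-0.003,0.004]},{"grip":1,"xyz":[0,-2,71],"angular":[0,-0.003,0.004]},{"grip":1,"xyz":[0,-2,71],"angular":[0,-0.003,0.004]},{"grip":0.2,"xyz":[0,-2,71],"angular":[0,-0.003,0.004]},{"grip":0.2,"xyz":[0,-2,71],"angular":[0,-0.003,0.004]},{"grip":0.2,"xyz":[0,-2,71],"angular":[0,-0.003,0.004]},{"grip":0.2,"xyz":[0,-2,71],"angular":[0,-0.003,0.004]},{"grip":0.2,"xyz":[0,-2,71],"angular":[0,-0.003,0.004]}])

```text
time_s: 2.15
tcp_pos: [0.5009, -0.2961, 0.0299]
ee_rot: [[-0.966, 0.259, 0.003], [0.259, 0.966, -0.001], [-0.004, 0.0, -1.0]]
wrist_force: [0.7, -0.4, 0.5]
gripper_width: 0.632
gripper_force: 0.0
```

```bash
python3 go.py 0.469 0.0306 0.25 181
```

```text
t 2.15 pos [ 0.5009 -0.2961  0.0299] yaw 164.98461786229666 j [-14.6454  31.6198 -19.9242   0.0016 -38.2514 -90.3712]
F [ 0.6739 -0.3558  0.4513] M [-0.0648  0.0462  0.0236] w 0.6318980766998133 0.0
xyz mm [ 114.672   307.2529 -220.5338] ang [-0.0005  0.0035 -0.2795]
```

Request:
move_arm(series=[{"grip":0.2,"xyz":[0,0,0],"angular":[0,0,0]},{"grip":0.2,"xyz":[0,0,0],"angular":[0,0,0]},{"grip":0.2,"xyz":[0,0,0],"angular":[0,0,0]},{"grip":0.2,"xyz":[0,0,0],"angular":[0,0,0]},{"grip":0.2,"xyz":[0,0,0],"angular":[0,0,0]},{"grip":0.2,"xyz":[0,0,0],"angular":[0,0,0]},{"grip":0.2,"xyz":[0,0,0],"angular":[0,0,0]},{"grip":0.2,"xyz":[0,0,0],"angular":[0,0,0]}])

```text
time_s: 2.95
tcp_pos: [0.5007, -0.2961, 0.0295]
ee_rot: [[-0.966, 0.259, 0.003], [0.259, 0.966, -0.001], [-0.003, 0.0, -1.0]]
wrist_force: [0.0, 0.2, -0.1]
gripper_width: 0.335
gripper_force: 29.9
```

```bash
python3 go.py 0.469 0.0306 0.25 181
```

```text
t 2.95 pos [ 0.5007 -0.2961  0.0295] yaw 164.9758114877043 j [-14.6528  31.6515 -19.9344  -0.0002 -38.2455 -90.3713]
F [ 0.0423  0.1818 -0.0929] M [-0.0099 -0.0688 -0.0385] w 0.33482317361376107 29.89591419696808
xyz mm [ 114.6804  307.3064 -220.816 ] ang [-0.0004  0.0029 -0.2797]
```

Request:
move_arm(series=[{"grip":0.5,"xyz":[0,0,0],"angular":[0,0.003,0]},{"grip":0.5,"xyz":[0,0,0],"angular":[0,0.003,0]},{"grip":0.5,"xyz":[0,0,1.5],"angular":[0,0.003,0]},{"grip":0.5,"xyz":[0,0,3],"angular":[0,0.003,0]},{"grip":0.2,"xyz":[0,0,3],"angular":[0,0.003,0]},{"grip":0.2,"xyz":[0,0,3],"angular":[0,0.003,0]},{"grip":0.2,"xyz":[0,0,3],"angular":[0,0.003,0]},{"grip":0.2,"xyz":[0,0,3],"angular":[0,0.003,0]},{"grip":0.2,"xyz":[0,0,3],"angular":[0,0.003,0]},{"grip":0.2,"xyz":[0,0,3],"angular":[0,0.003,0]}])

```text
time_s: 3.95
tcp_pos: [0.5008, -0.2961, 0.0266]
ee_rot: [[-0.966, 0.259, 0.0], [0.259, 0.966, 0.0], [-0.0, 0.0, -1.0]]
wrist_force: [0.8, 0.1, -0.1]
gripper_width: 0.341
gripper_force: 29.9
```

```bash
python3 go.py 0.469 0.0306 0.20 181
```

```text
t 3.95 pos [ 0.5008 -0.2961  0.0266] yaw 164.97742679813328 j [-14.6526  31.9596 -19.9252  -0.0006 -38.115  -90.3695]
F [ 0.8074  0.1209 -0.1164] M [-0.0981 -0.0792 -0.0299] w 0.34110222967411374 29.88624393939972
xyz mm [ 115.3465  307.3029 -173.4482] ang [ 0.      0.     -0.2796]
```

Request:
move_arm(series=[{"grip":0.2,"xyz":[0,0,-20],"angular":[0,0,0]},{"grip":0.2,"xyz":[0,0,-60],"angular":[0,0,0]},{"grip":0.2,"xyz":[10,20,-100],"angular":[0,0,-0.03]},{"grip":0.2,"xyz":[27,60,-123],"angular":[0,0,-0.08]},{"grip":0.2,"xyz":[45,100,-123],"angular":[0,0,-0.12]},{"grip":0.2,"xyz":[63,140,-123],"angular":[0,0,-0.16]},{"grip":0.2,"xyz":[81,180,-123],"angular":[0,0,-0.2]},{"grip":0.2,"xyz":[99,220,-123],"angular":[0,0,-0.24]},{"grip":0.2,"xyz":[117,260,-123],"angular":[0,0,-0.27]},{"grip":0.2,"xyz":[131,290,-123],"angular":[0,0,-0.28]}])

```text
time_s: 4.95
tcp_pos: [0.4486, 0.0199, 0.1497]
ee_rot: [[-1.0, -0.02, 0.0], [-0.02, 1.0, 0.0], [-0.0, 0.0, -1.0]]
wrist_force: [0.3, -0.6, -0.9]
gripper_width: 0.337
gripper_force: 29.9
```

Request:
move_arm(series=[{"grip":0.2,"xyz":[4.5,11.5,0],"angular":[0,0,0]},{"grip":0.2,"xyz":[4.5,11.5,0],"angular":[0,0,0]},{"grip":0.2,"xyz":[4.5,11.5,0],"angular":[0,0,0]},{"grip":0.2,"xyz":[4.5,11.5,0],"angular":[0,0,0]}])

```text
time_s: 5.35
tcp_pos: [0.4447, 0.0285, 0.1494]
ee_rot: [[-1.0, -0.016, -0.0], [-0.016, 1.0, -0.0], [0.0, -0.0, -1.0]]
wrist_force: [0.3, -0.4, -0.9]
gripper_width: 0.338
gripper_force: 29.9
```

```bash
python3 go.py 0.448 0.0303 0.075 181; python3 - <<'E'
from station import r
import cv2,pickle,numpy as np
c=r.capture("wrist"); d={n:r.capture(n) for n in("scene","top")}
pickle.dump(d,open("cap1.pkl","wb"))
cv2.imwrite("pics/m1.png",np.hstack([cv2.resize(c["img"],(400,300)),cv2.resize(d["scene"]["img"][130:250,220:380],(400,300))])[:,:,::-1])
E
```

```text
t 5.35 pos [0.4447 0.0285 0.1494] yaw -179.07195212236627 j [  24.6739   10.7069  -31.7545    0.0004  -47.5626 -113.7461]
F [ 0.2847 -0.4142 -0.931 ] M [-0.0922  0.0376  0.0159] w 0.3378976556447564 29.889453649520874
xyz mm [-3.3221  1.8071 74.4481] ang [-0.0002 -0.0004 -0.0013]
```

View pics/m1.png

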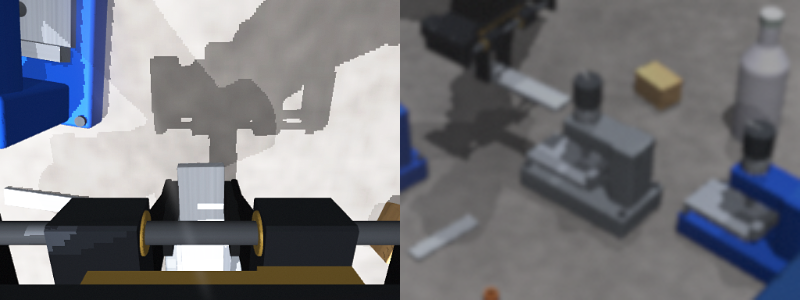

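The bar is held level and in line in front of the gauge's throat. I'll lower it to just above the anvil.

Request:
move_arm(series=[{"grip":0.2,"xyz":[-1,1,25],"angular":[0,0,0]},{"grip":0.2,"xyz":[-2,1.8,50],"angular":[0,0,0]},{"grip":0.2,"xyz":[-3,1.8,66],"angular":[0,0,0]},{"grip":0.2,"xyz":[-3,1.8,74],"angular":[0,0,0]},{"grip":0.2,"xyz":[-3,1.8,75],"angular":[0,0,0]},{"grip":0.2,"xyz":[-3,1.8,75],"angular":[0,0,0]},{"grip":0.2,"xyz":[-3,1.8,75],"angular":[0,0,0]}])

```text
time_s: 6.2
tcp_pos: [0.4483, 0.0314, 0.0754]
ee_rot: [[-1.0, -0.018, 0.002], [-0.018, 1.0, 0.001], [-0.002, 0.001, -1.0]]
wrist_force: [0.5, -0.2, -0.3]
gripper_width: 0.336
gripper_force: 29.9
```

```bash
python3 go.py 0.470 0.0306 0.0725 181; python3 - <<'E'
from station import r
import cv2,pickle,numpy as np
d={n:r.capture(n) for n in("scene","top")}
pickle.dump(d,open("cap2.pkl","wb"))
cv2.imwrite("pics/m2.png",np.hstack([cv2.resize(d["top"]["img"][150:250,170:235],(360,540)),cv2.resize(d["scene"]["img"][155:235,250:330],(440,540))])[:,:,::-1])
E
```

```text
t 6.2 pos [0.4483 0.0314 0.0754] yaw -178.97964103499493 j [  24.8349   17.7573  -36.3675    0.0159  -35.7661 -113.8274]
F [ 0.463  -0.2473 -0.3183] M [ 0.0038  0.0326 -0.0252] w 0.335733293150084 29.889759421348572
xyz mm [-21.6441  -1.1441   2.907 ] ang [0.0006 0.0018 0.0004]
```

View pics/m2.png

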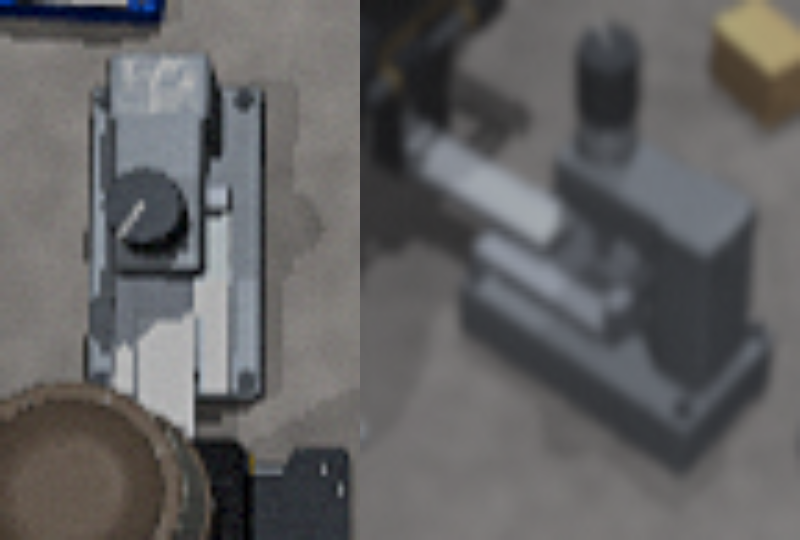

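```bash
python3 - <<'E'
import pickle
from h import *
d=pickle.load(open("cap2.pkl","rb"));T=d["top"]
f=lambda x,y:(170+x/5.538-.5,150+y/5.4-.5)
for p in [(195,350),(134,370),(195,410)]: print("bar",onz(T,f(*p),.056))
for p in [(232,350),(113,370),(113,250)]: print("anvil",onz(T,f(*p),.045))
E
```

```text
bar [0.54592455 0.02025856 0.056     ]
bar [0.53512432 0.05100443 0.056     ]
bar [0.51446007 0.01947774 0.056     ]
anvil [0.54752292 0.00227207 0.045     ]
anvil [0.53635168 0.06308154 0.045     ]
anvil [0.60047573 0.06504009 0.045     ]
```

Request:
move_arm(series=[{"grip":0.2,"xyz":[0,-1,1],"angular":[0,0.002,0]},{"grip":0.2,"xyz":[0,-2.5,2],"angular":[0,0.002,0]},{"grip":0.2,"xyz":[0,-2.5,2.5],"angular":[0,0.002,0]},{"grip":0.2,"xyz":[0,-2.5,3],"angular":[0,0.002,0]},{"grip":0.2,"xyz":[0,-2.5,3],"angular":[0,0.002,0]},{"grip":0.2,"xyz":[0,-2.5,3],"angular":[0,0.002,0]}])

```text
time_s: 6.9
tcp_pos: [0.4477, 0.0287, 0.0716]
ee_rot: [[-1.0, -0.018, -0.002], [-0.018, 1.0, -0.0], [0.002, -0.0, -1.0]]
wrist_force: [-0.6, -1.0, -1.0]
gripper_width: 0.334
gripper_force: 29.9
```

Request:
move_arm(series=[{"grip":0.2,"xyz":[0,0,0.5],"angular":[0,0,0]},{"grip":0.2,"xyz":[0,0,0.5],"angular":[0,0,0]},{"grip":0.2,"xyz":[0,0,0.5],"angular":[0,0,0]}])

```text
time_s: 7.2
tcp_pos: [0.4478, 0.0287, 0.0711]
ee_rot: [[-1.0, -0.018, -0.002], [-0.018, 1.0, -0.0], [0.002, 0.0, -1.0]]
wrist_force: [0.4, -0.2, 0.3]
gripper_width: 0.337
gripper_force: 29.9
```

```bash
python3 go.py 0.470 0.0290 0.072 181
```

```text
t 7.2 pos [0.4478 0.0287 0.0711] yaw -178.97480995484733 j [  24.5073   18.2174  -36.5388   -0.0762  -35.3411 -113.42  ]
F [ 0.4385 -0.1976  0.2885] M [-0.0468  0.04    0.0086] w 0.3372892361245597 29.885167479515076
xyz mm [-22.2306  -0.1426  -0.9255] ang [ 0.     -0.0019  0.0004]
```

Request:
move_arm(series=[{"grip":0.2,"xyz":[-3,0,0],"angular":[0,0,0]},{"grip":0.2,"xyz":[-6,0,0],"angular":[0,0,0]},{"grip":0.2,"xyz":[-9,0,0],"angular":[0,0,0]},{"grip":0.2,"xyz":[-12,0,0],"angular":[0,0,0]},{"grip":0.2,"xyz":[-15,0,0],"angular":[0,0,0]},{"grip":0.2,"xyz":[-18,0,0],"angular":[0,0,0]},{"grip":0.2,"xyz":[-21,0,0],"angular":[0,0,0]},{"grip":0.2,"xyz":[-24,0,0],"angular":[0,0,0]},{"grip":0.2,"xyz":[-27,0,0],"angular":[0,0,0]},{"grip":0.2,"xyz":[-30,0,0],"angular":[0,0,0]}])

```text
time_s: 8.2
tcp_pos: [0.4779, 0.0292, 0.071]
ee_rot: [[-1.0, -0.018, -0.002], [-0.018, 1.0, -0.0], [0.002, -0.0, -1.0]]
wrist_force: [-1.8, 1.0, 0.8]
gripper_width: 0.336
gripper_force: 29.9
```

Request:
move_arm(series=[{"grip":0.2,"xyz":[-2,0,0],"angular":[0,0,0]},{"grip":0.2,"xyz":[-4,0,0],"angular":[0,0,0]},{"grip":0.2,"xyz":[-6,0,0],"angular":[0,0,0]},{"grip":0.2,"xyz":[-8,0,0],"angular":[0,0,0]},{"grip":0.2,"xyz":[-10,0,0],"angular":[0,0,0]},{"grip":0.2,"xyz":[-12,0,0],"angular":[0,0,0]},{"grip":0.2,"xyz":[-14,0,0],"angular":[0,0,0]},{"grip":0.2,"xyz":[-16,0,0],"angular":[0,0,0]},{"grip":0.2,"xyz":[-17,0,0],"angular":[0,0,0]},{"grip":0.2,"xyz":[-18,0,0],"angular":[0,0,0]}])

```text
time_s: 9.2
tcp_pos: [0.4957, 0.0295, 0.071]
ee_rot: [[-1.0, -0.018, -0.002], [-0.018, 1.0, -0.0], [0.002, -0.0, -1.0]]
wrist_force: [-2.8, 0.4, 4.6]
gripper_width: 0.338
gripper_force: 29.9
```

```bash
python3 go.py 0.503 0.0290 0.072 181
```

```text
t 9.2 pos [0.4957 0.0295 0.071 ] yaw -178.9775081093163 j [  22.1583   21.9176  -30.012    -0.0684  -38.1924 -111.0819]
F [-2.7609  0.4062  4.6037] M [-0.0635  0.7122 -0.0522] w 0.33826248287320204 29.891725480556488
xyz mm [-7.3144 -0.6714 -0.9893] ang [-0.0001 -0.0023  0.0004]
```

Request:
move_arm(series=[{"grip":0.2,"xyz":[0,0,-0.4],"angular":[0,0.002,0]},{"grip":0.2,"xyz":[-1,0,-0.4],"angular":[0,0.002,0]},{"grip":0.2,"xyz":[-2,0,-0.4],"angular":[0,0.002,0]},{"grip":0.2,"xyz":[-3,0,-0.4],"angular":[0,0.002,0]},{"grip":0.2,"xyz":[-3.5,0,-0.4],"angular":[0,0.002,0]},{"grip":0.2,"xyz":[-4,0,-0.4],"angular":[0,0.002,0]}])

```text
time_s: 9.8
tcp_pos: [0.4997, 0.0296, 0.0713]
ee_rot: [[-1.0, -0.018, -0.004], [-0.018, 1.0, -0.0], [0.004, 0.0, -1.0]]
wrist_force: [-1.1, -1.4, 3.1]
gripper_width: 0.336
gripper_force: 29.9
```

Request:
move_arm(series=[{"grip":0.2,"xyz":[-0.5,0,0],"angular":[0,0,0]},{"grip":0.2,"xyz":[-1,0,0],"angular":[0,0,0]},{"grip":0.2,"xyz":[-1,0,0],"angular":[0,0,0]}])

```text
time_s: 10.1
tcp_pos: [0.5008, 0.0297, 0.0714]
ee_rot: [[-1.0, -0.018, -0.004], [-0.018, 1.0, -0.0], [0.004, 0.0, -1.0]]
wrist_force: [-2.1, -0.5, 2.8]
gripper_width: 0.339
gripper_force: 29.9
```

```bash
python3 go.py 0.503 0.0290 0.072 181;python3 - <<'E'
from station import r
import cv2,pickle,numpy as np
d={n:r.capture(n) for n in("scene","top")}
pickle.dump(d,open("cap3.pkl","wb"))
cv2.imwrite("pics/m3.png",np.hstack([cv2.resize(d["top"]["img"][150:250,170:235],(360,540)),cv2.resize(d["scene"]["img"][175:220,265:310],(440,540))])[:,:,::-1])
E
```

```text
t 10.1 pos [0.5008 0.0297 0.0714] yaw -178.97983900539208 j [  21.9176   22.313   -29.1984   -0.1308  -38.6929 -110.7952]
F [-2.0662 -0.53    2.8287] M [-0.0708  0.5104 -0.0071] w 0.33934179009013 29.889345467090607
xyz mm [-2.1732 -0.7263 -0.6492] ang [ 0.0001 -0.0038  0.0004]
```

View pics/m3.png

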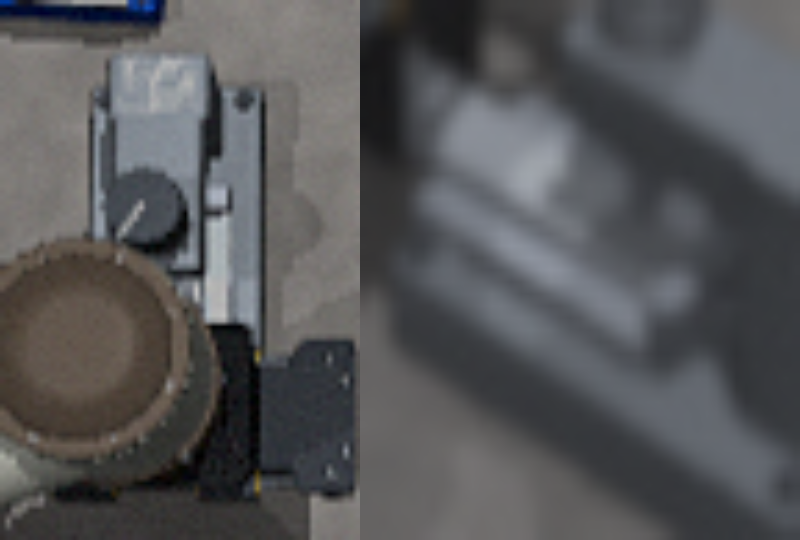

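The bar is under the spindle and not yet on the stop, and the force is only sliding friction. I'll creep in.

Request:
move_arm(series=[{"grip":0.2,"xyz":[-0.5,0,0],"angular":[0,-0.002,0]},{"grip":0.2,"xyz":[-1,0,0],"angular":[0,-0.004,0]},{"grip":0.2,"xyz":[-1,0,0],"angular":[0,-0.004,0]}])

```text
time_s: 10.5
tcp_pos: [0.5017, 0.0297, 0.0713]
ee_rot: [[-1.0, -0.018, 0.0], [-0.018, 1.0, 0.0], [-0.0, 0.0, -1.0]]
wrist_force: [-1.8, -0.4, 1.6]
gripper_width: 0.34
gripper_force: 29.9
```

Request:
move_arm(series=[{"grip":0.2,"xyz":[-0.4,0,0],"angular":[0,0,0]},{"grip":0.2,"xyz":[-0.7,0,0],"angular":[0,0,0]},{"grip":0.2,"xyz":[-0.7,0,0],"angular":[0,0,0]}])

```text
time_s: 10.8
tcp_pos: [0.5025, 0.0297, 0.0713]
ee_rot: [[-1.0, -0.018, 0.0], [-0.018, 1.0, 0.0], [-0.0, 0.0, -1.0]]
wrist_force: [-2.2, -0.5, 3.2]
gripper_width: 0.342
gripper_force: 29.9
```

Request:
move_arm(series=[{"grip":0.2,"xyz":[-0.4,0,0],"angular":[0,0,0]},{"grip":0.2,"xyz":[-0.7,0,0],"angular":[0,0,0]},{"grip":0.2,"xyz":[-0.7,0,0],"angular":[0,0,0]}])

```text
time_s: 11.1
tcp_pos: [0.5032, 0.0297, 0.0713]
ee_rot: [[-1.0, -0.018, 0.0], [-0.018, 1.0, 0.0], [-0.0, 0.0, -1.0]]
wrist_force: [-0.7, 0.5, 2.6]
gripper_width: 0.334
gripper_force: 29.9
```

Request:
move_arm(series=[{"grip":0.2,"xyz":[-0.4,0,0],"angular":[0,0,0]},{"grip":0.2,"xyz":[-0.7,0,0],"angular":[0,0,0]},{"grip":0.2,"xyz":[-0.7,0,0],"angular":[0,0,0]}])

```text
time_s: 11.4
tcp_pos: [0.5034, 0.0297, 0.0713]
ee_rot: [[-1.0, -0.018, -0.001], [-0.018, 1.0, -0.0], [0.001, -0.0, -1.0]]
wrist_force: [-3.6, 0.8, 3.4]
gripper_width: 0.339
gripper_force: 29.9
```

Request:
move_arm(series=[{"grip":0.2,"xyz":[-0.3,0,0],"angular":[0,0,0]},{"grip":0.2,"xyz":[-0.6,0,0],"angular":[0,0,0]},{"grip":0.2,"xyz":[-0.6,0,0],"angular":[0,0,0]}])

```text
time_s: 11.7
tcp_pos: [0.5035, 0.0297, 0.0713]
ee_rot: [[-1.0, -0.018, -0.002], [-0.018, 1.0, -0.0], [0.002, -0.0, -1.0]]
wrist_force: [-5.4, 0.4, 6.0]
gripper_width: 0.339
gripper_force: 29.9
```

Request:
move_arm(series=[{"grip":0.2,"xyz":[-0.3,0,0],"angular":[0,0,0]},{"grip":0.2,"xyz":[-0.6,0,0],"angular":[0,0,0]},{"grip":0.2,"xyz":[-0.6,0,0],"angular":[0,0,0]}])

```text
time_s: 12.0
tcp_pos: [0.5036, 0.0296, 0.0713]
ee_rot: [[-1.0, -0.018, -0.003], [-0.018, 1.0, -0.0], [0.003, -0.0, -1.0]]
wrist_force: [-6.3, 2.9, 7.7]
gripper_width: 0.333
gripper_force: 29.9
```

The TCP stalls at x=0.5035 and the force is rising, so the bar is home, where predicted. I'll ease off, release and retreat upward.

Request:
move_arm(series=[{"grip":0.2,"xyz":[1.2,0,-0.3],"angular":[0,-0.002,0]},{"grip":0.6,"xyz":[1.2,0,-0.3],"angular":[0,-0.002,0]},{"grip":0.6,"xyz":[1.2,0,-0.3],"angular":[0,-0.002,0]},{"grip":0.6,"xyz":[1.2,0,-0.3],"angular":[0,-0.002,0]},{"grip":0.6,"xyz":[1.2,0,-10],"angular":[0,-0.002,0]},{"grip":0.6,"xyz":[1.2,0,-45],"angular":[0,-0.002,0]},{"grip":0.6,"xyz":[1.2,0,-90],"angular":[0,-0.002,0]},{"grip":0.6,"xyz":[1.2,0,-140],"angular":[0,-0.002,0]},{"grip":0.6,"xyz":[1.2,0,-160],"angular":[0,-0.002,0]},{"grip":0.6,"xyz":[1.2,0,-160],"angular":[0,-0.002,0]}])

```text
time_s: 13.0
tcp_pos: [0.5059, 0.0302, 0.2362]
ee_rot: [[-1.0, -0.018, 0.012], [-0.018, 1.0, 0.003], [-0.012, 0.003, -1.0]]
wrist_force: [0.1, -0.5, 0.0]
gripper_width: 0.599
gripper_force: 0.0
```

```bash
python3 go.py 0.5978 0.0325 0.25 115;python3 - <<'E'
from station import r
import cv2,pickle,numpy as np
s=r.sense();d={n:r.capture(n) for n in("wrist","scene","top")}; d["s"]=s
pickle.dump(d,open("cap4.pkl","wb"))
cv2.imwrite("pics/m4.png",np.hstack([cv2.resize(d["wrist"]["img"],(440,330)),cv2.resize(d["scene"]["img"][155:215,255:320],(358,330))])[:,:,::-1])
E
```

```text
t 13.0 pos [0.5059 0.0302 0.2362] yaw -178.95507204372223 j [  21.8519   10.7107  -17.3249    0.1117  -61.2718 -110.8591]
F [ 0.0556 -0.511   0.02  ] M [-0.0031 -0.0015  0.0525] w 0.5987441764349041 0.0
xyz mm [-92.0346   0.6508 -12.6656] ang [0.0093 0.009  1.1527]
```

View pics/m4.png

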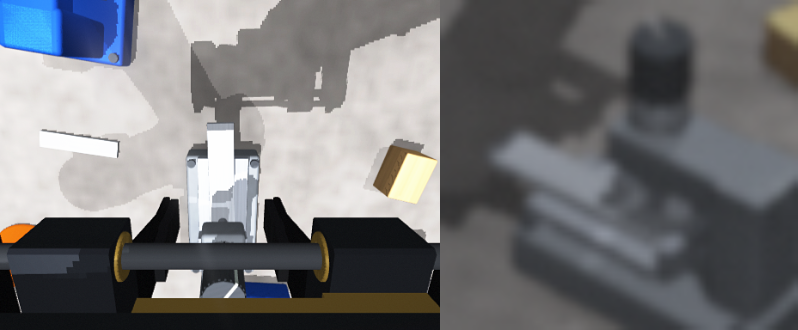

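The bar lies in the throat: outer end at mosaic (207–234,124), base front edge at (188–259,150). I'll measure its placement relative to the base and get the knob centre from this wrist view.

```bash
python3 - <<'E'
import pickle
from h import *
np.set_printoptions(precision=4,suppress=True)
d=pickle.load(open("cap4.pkl","rb"));c=d["wrist"];s=d["s"]
H=c["hand_eye"];Rw=s["ee_rot"]@H[:3,:3];o=s["tcp_pos"]+s["ee_rot"]@H[:3,3];K=c["camera_matrix"]
def P(u,z):
    q=Rw@np.linalg.inv(K)@np.array([*u,1.]);return o+q*(z-o[2])/q[2]
k=512/440
for n,u,z in [("barL",(207,124),.053),("barR",(233,124),.053),("barL2",(208,165),.053),("barR2",(234.5,165),.053),
 ("baseFL",(188,156),.035),("baseFR",(259.5,156),.035),("anvL",(199,165),.045),("anvR",(253,165),.045)]:
    print(n,P((u[0]*k,u[1]*k),z))
im=c["img"]
cv2.imwrite("pics/m5.png",np.hstack([cv2.resize(im[130:384,190:330],(330,600)),cv2.resize(d["top"]["img"][150:250,170:235],(390,600))])[:,:,::-1])
E
```

```text
barL [0.4823 0.0152 0.053 ]
barR [0.4818 0.0439 0.053 ]
barL2 [0.5301 0.0165 0.053 ]
barR2 [0.5296 0.0471 0.053 ]
baseFL [ 0.5252 -0.0084  0.035 ]
baseFR [0.5237 0.078  0.035 ]
anvL [0.533  0.0056 0.045 ]
anvR [0.5319 0.0695 0.045 ]
```

View pics/m5.png

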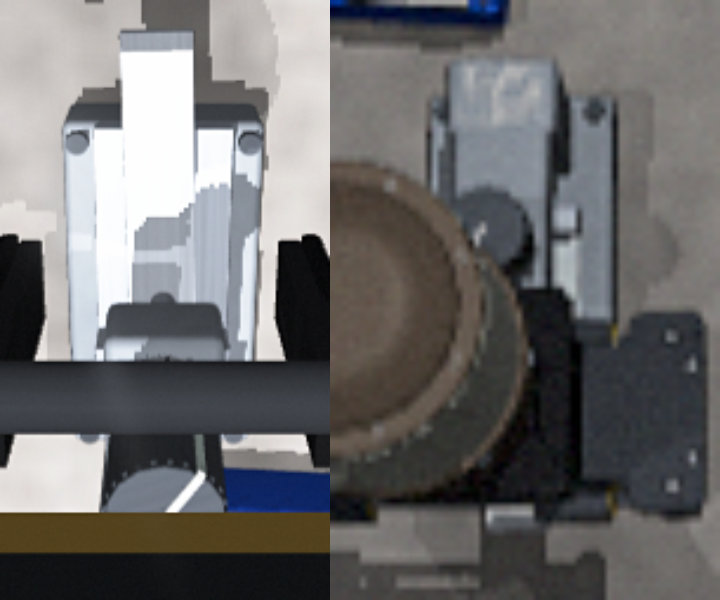

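```bash
python3 - <<'E'
import pickle
from h import *
np.set_printoptions(precision=4,suppress=True)
d=pickle.load(open("cap4.pkl","rb"));c=d["wrist"];s=d["s"]
H=c["hand_eye"];Rw=s["ee_rot"]@H[:3,:3];o=s["tcp_pos"]+s["ee_rot"]@H[:3,3];K=c["camera_matrix"]
def P(u,z):
    q=Rw@np.linalg.inv(K)@np.array([*u,1.]);return o+q*(z-o[2])/q[2]
q=lambda x,y:(190+x*140/330-.5,130+y*254/600-.5)
for n,u,z in [("knobL",(104,500),.184),("knobR",(226,500),.184),("knobtopfar",(165,467),.184),("anvL",(97,200),.045),("anvR",(231,200),.045),("barL",(124,180),.053),("barR",(195,180),.053),("spindle",(162,300),.06)]:
    print(n,P(q(*u),z))
E
```

```text
knobL [0.5937 0.016  0.184 ]
knobR [0.5932 0.0516 0.184 ]
knobtopfar [0.5817 0.0336 0.184 ]
anvL [0.5574 0.0045 0.045 ]
anvR [0.5564 0.0636 0.045 ]
barL [0.5447 0.0166 0.053 ]
barR [0.5442 0.047  0.053 ]
spindle [0.5981 0.0338 0.06  ]
```

Request:
move_arm(series=[{"grip":0.6,"xyz":[0,0,-14],"angular":[0,0,-0.15]},{"grip":0.6,"xyz":[-10,0,-14],"angular":[0,0,-0.3]},{"grip":0.6,"xyz":[-30,1,-14],"angular":[0,0,-0.45]},{"grip":0.6,"xyz":[-50,1,-14],"angular":[0,0,-0.6]},{"grip":0.6,"xyz":[-70,1,-14],"angular":[0,0,-0.75]},{"grip":0.6,"xyz":[-85,1,-14],"angular":[0,0,-0.9]},{"grip":0.6,"xyz":[-92,1,-14],"angular":[0,0,-1.05]},{"grip":0.6,"xyz":[-92,1,-14],"angular":[0,0,-1.2]},{"grip":0.6,"xyz":[-92,1,-14],"angular":[0,0,-1.35]},{"grip":0.6,"xyz":[-92,1,-14],"angular":[0,0,-1.45]}])

```text
time_s: 14.15
tcp_pos: [0.5951, 0.0322, 0.243]
ee_rot: [[-0.098, -0.995, -0.002], [-0.995, 0.098, -0.001], [0.001, 0.002, -1.0]]
wrist_force: [-0.6, -0.7, -1.0]
gripper_width: 0.598
gripper_force: 0.0
```

Request:
move_arm(series=[{"grip":0.7,"xyz":[0,0,0],"angular":[0,0,-0.15]},{"grip":0.7,"xyz":[0,0,0],"angular":[0,0,-0.3]},{"grip":0.7,"xyz":[0,0,0],"angular":[0,0,-0.45]},{"grip":0.7,"xyz":[0,0,0],"angular":[0,0,-0.6]},{"grip":0.7,"xyz":[0,0,0],"angular":[0,0,-0.75]},{"grip":0.7,"xyz":[0,0,0],"angular":[0,0,-0.9]},{"grip":0.7,"xyz":[0,0,0],"angular":[0,0,-1.05]},{"grip":0.7,"xyz":[0,0,0],"angular":[0,0,-1.2]},{"grip":0.7,"xyz":[0,0,0],"angular":[0,0,-1.35]},{"grip":0.7,"xyz":[0,0,0],"angular":[0,0,-1.45]}])

```text
time_s: 15.15
tcp_pos: [0.595, 0.0322, 0.2432]
ee_rot: [[0.976, -0.217, -0.002], [-0.217, -0.976, -0.001], [-0.002, 0.002, -1.0]]
wrist_force: [0.0, 0.4, 0.0]
gripper_width: 0.7
gripper_force: 0.0
```

Request:
move_arm(series=[{"grip":0.7,"xyz":[0,0,0],"angular":[0,0,-0.15]},{"grip":0.7,"xyz":[0,0,0],"angular":[0,0,-0.3]},{"grip":0.7,"xyz":[0,0,0],"angular":[0,0,-0.45]},{"grip":0.7,"xyz":[0,0,0],"angular":[0,0,-0.6]},{"grip":0.7,"xyz":[0,0,0],"angular":[0,0,-0.75]},{"grip":0.7,"xyz":[0,0,0],"angular":[0,0,-0.9]},{"grip":0.7,"xyz":[0,0,0],"angular":[0,0,-1.05]},{"grip":0.7,"xyz":[0,0,0],"angular":[0,0,-1.15]},{"grip":0.7,"xyz":[0,0,0],"angular":[0,0,-1.15]}])

```text
time_s: 16.05
tcp_pos: [0.595, 0.0322, 0.2434]
ee_rot: [[0.601, 0.799, -0.002], [0.799, -0.601, -0.001], [-0.002, -0.001, -1.0]]
wrist_force: [0.3, -1.2, 0.1]
gripper_width: 0.702
gripper_force: 0.0
```

```bash
python3 go.py 0.5978 0.0330 0.176 55
```

```text
t 16.05 pos [0.595  0.0322 0.2434] yaw 53.04756958430352 j [ 18.6599  19.4367  -4.1095   0.0188 -66.5806 124.3801]
F [ 0.2925 -1.2001  0.12  ] M [-0.1571  0.0388 -0.0121] w 0.7020346690797015 0.0
xyz mm [ 2.4434  1.7879 67.3829] ang [-0.001   0.002  -0.0341]
```

Request:
move_arm(series=[{"grip":0.7,"xyz":[3,1.6,0],"angular":[0,0,0]},{"grip":0.7,"xyz":[3,1.6,25],"angular":[0,0,0]},{"grip":0.7,"xyz":[3,1.6,50],"angular":[0,0,0]},{"grip":0.7,"xyz":[3,1.6,64],"angular":[0,0,0]},{"grip":0.7,"xyz":[3,1.6,67],"angular":[0,0,0]},{"grip":0.7,"xyz":[3,1.6,67],"angular":[0,0,0]},{"grip":0.7,"xyz":[3,1.6,67],"angular":[0,0,0]}])

```text
time_s: 16.75
tcp_pos: [0.5997, 0.0339, 0.1794]
ee_rot: [[0.601, 0.799, 0.004], [0.799, -0.601, 0.0], [0.002, 0.003, -1.0]]
wrist_force: [-0.0, -0.6, 0.7]
gripper_width: 0.7
gripper_force: 0.0
```

```bash
python3 go.py 0.598 0.0335 0.176 55
```

```text
t 16.75 pos [0.5997 0.0339 0.1794] yaw 53.054251093982366 j [ 18.6964  22.7533  -8.8248   0.0687 -58.2259 124.3216]
F [-0.0428 -0.5606  0.7131] M [-0.1127  0.0079 -0.0225] w 0.6995413305867809 0.0
xyz mm [-1.3444 -1.0784  3.3561] ang [ 0.0028 -0.0022 -0.034 ]
```

Request:
move_arm(series=[{"grip":0.2,"xyz":[0,0,0],"angular":[0,0,0]},{"grip":0.2,"xyz":[0,0,0],"angular":[0,0,0]},{"grip":0.2,"xyz":[0,0,0],"angular":[0,0,0]},{"grip":0.2,"xyz":[0,0,0],"angular":[0,0,0]},{"grip":0.2,"xyz":[0,0,0],"angular":[0,0,0]},{"grip":0.2,"xyz":[0,0,0],"angular":[0,0,0]},{"grip":0.2,"xyz":[0,0,0],"angular":[0,0,0]}])

```text
time_s: 17.45
tcp_pos: [0.5992, 0.0337, 0.1789]
ee_rot: [[0.601, 0.799, 0.003], [0.799, -0.601, -0.0], [0.002, 0.002, -1.0]]
wrist_force: [-0.0, -1.0, 2.2]
gripper_width: 0.409
gripper_force: 30.0
```

```bash
python3 go.py 0.598 0.0335 0.176 55
```

```text
t 17.45 pos [0.5992 0.0337 0.1789] yaw 53.06731826204572 j [ 18.6832  22.7619  -8.8878   0.0628 -58.2063 124.351 ]
F [-0.0015 -1.0043  2.2407] M [-0.4179 -0.0774 -0.0528] w 0.40897756882042885 29.99992865603417
xyz mm [-0.868  -0.8831  2.8615] ang [ 0.0022 -0.0015 -0.0337]
```

Request:
move_arm(series=[{"grip":0.2,"xyz":[0,0,0],"angular":[0,0,0.1]},{"grip":0.2,"xyz":[0,0,0],"angular":[0,0,0.2]},{"grip":0.2,"xyz":[0,0,0],"angular":[0,0,0.3]},{"grip":0.2,"xyz":[0,0,0],"angular":[0,0,0.4]},{"grip":0.2,"xyz":[0,0,0],"angular":[0,0,0.5]}])

```text
time_s: 17.95
tcp_pos: [0.5992, 0.0337, 0.1789]
ee_rot: [[0.912, 0.41, 0.003], [0.41, -0.912, -0.0], [0.002, 0.001, -1.0]]
wrist_force: [1.9, -0.9, 1.6]
gripper_width: 0.404
gripper_force: 30.0
```

```bash
cat > mz.py <<'E'
from station import r
import numpy as np
s=r.sense();a=[s["moment"][2]]
for i in range(8): r.capture("scene"); a.append(r.sense()["moment"][2])
R=s["ee_rot"];print("t",s["time_s"],"yaw",np.degrees(np.arctan2(R[1,0],R[0,0])).round(2),"Mz",np.round(a,3),"mean held",np.mean(a[1:]).round(3),"F",s["wrist_force"].round(1),"j6",s["joints"][5].round(1))
E
python3 mz.py
```

```text
t 17.95 yaw 24.2 Mz [-0.039 -0.102 -0.016 -0.006 -0.056  0.054 -0.06  -0.008 -0.016] mean held -0.026 F [ 1.9 -0.9  1.6] j6 95.5
```

Request:
move_arm(series=[{"grip":0.2,"xyz":[0,0,0],"angular":[0,0,0.1]},{"grip":0.2,"xyz":[0,0,0],"angular":[0,0,0.2]}])

```text
time_s: 18.55
tcp_pos: [0.5992, 0.0337, 0.1789]
ee_rot: [[0.975, 0.221, 0.003], [0.221, -0.975, -0.0], [0.003, 0.001, -1.0]]
wrist_force: [0.6, -1.3, 2.4]
gripper_width: 0.404
gripper_force: 30.0
```

```bash
python3 mz.py
```

```text
t 18.55 yaw 12.79 Mz [ 0.016 -0.042 -0.055 -0.043 -0.065  0.044 -0.03   0.065  0.071] mean held -0.007 F [ 0.6 -1.3  2.4] j6 84.1
```

Request:
move_arm(series=[{"grip":0.2,"xyz":[0,0,0],"angular":[0,0,0.1]},{"grip":0.2,"xyz":[0,0,0],"angular":[0,0,0.2]}])

```text
time_s: 19.15
tcp_pos: [0.5992, 0.0337, 0.1788]
ee_rot: [[1.0, 0.023, 0.003], [0.023, -1.0, -0.0], [0.003, 0.0, -1.0]]
wrist_force: [1.0, -1.8, 4.6]
gripper_width: 0.407
gripper_force: 30.0
```

```bash
sed -i 's/range(8)/range(10)/' mz.py; python3 mz.py
```

```text
t 19.15 yaw 1.33 Mz [ 0.04  -0.055 -0.047 -0.022 -0.012  0.012  0.014 -0.01   0.049  0.028
  0.043] mean held -0.0 F [ 1.  -1.8  4.6] j6 72.6
```

Request:
move_arm(series=[{"grip":0.2,"xyz":[0,0,0],"angular":[0,0,0.1]},{"grip":0.2,"xyz":[0,0,0],"angular":[0,0,0.2]}])

```text
time_s: 19.85
tcp_pos: [0.5992, 0.0337, 0.1788]
ee_rot: [[0.984, -0.176, 0.003], [-0.176, -0.984, -0.0], [0.003, -0.0, -1.0]]
wrist_force: [1.0, -2.1, 4.8]
gripper_width: 0.408
gripper_force: 30.0
```

```bash
python3 mz.py
```

```text
t 19.85 yaw -10.15 Mz [-0.004 -0.063 -0.014 -0.049 -0.065 -0.021 -0.058 -0.074 -0.015 -0.026
 -0.046] mean held -0.043 F [ 1.  -2.1  4.8] j6 61.1
```

Request:
move_arm(series=[{"grip":0.2,"xyz":[0,0,0],"angular":[0,0,0.1]},{"grip":0.2,"xyz":[0,0,0],"angular":[0,0,0.2]}])

```text
time_s: 20.55
tcp_pos: [0.5992, 0.0337, 0.1788]
ee_rot: [[0.93, -0.367, 0.003], [-0.367, -0.93, -0.0], [0.002, -0.001, -1.0]]
wrist_force: [1.4, -2.6, 4.8]
gripper_width: 0.407
gripper_force: 30.0
```

```bash
python3 mz.py
```

```text
t 20.55 yaw -21.51 Mz [ 0.006 -0.027 -0.057 -0.02  -0.075 -0.068 -0.023 -0.069 -0.11  -0.08
 -0.089] mean held -0.062 F [ 1.4 -2.6  4.8] j6 49.8
```

```bash
cat > mz.py <<'E'
from station import r
import numpy as np
S=[r.sense()]
for i in range(6): r.capture("scene"); S.append(r.sense())
s=S[0];R=s["ee_rot"];print("t",s["time_s"],"yaw",np.degrees(np.arctan2(R[1,0],R[0,0])).round(2),"Mz",np.mean([q["moment"][2] for q in S]).round(3),"eff6",np.round([q["effort"][5] for q in S],4),"F",np.mean([q["wrist_force"] for q in S],0).round(1))
E
python3 mz.py
```

```text
t 21.05 yaw -21.3 Mz -0.062 eff6 [0.0428 0.0428 0.0428 0.0428 0.0428 0.0428 0.0428] F [ 1.6 -2.5  5.3]
```

Request:
move_arm(series=[{"grip":0.2,"xyz":[0,0,0],"angular":[0,0,0.1]}])

```text
time_s: 21.45
tcp_pos: [0.5992, 0.0338, 0.1788]
ee_rot: [[0.89, -0.456, 0.003], [-0.456, -0.89, -0.0], [0.002, -0.001, -1.0]]
wrist_force: [1.4, -2.5, 4.6]
gripper_width: 0.403
gripper_force: 30.0
```

```bash
python3 mz.py
```

```text
t 21.45 yaw -27.15 Mz -0.018 eff6 [ 0.9078 -0.1141 -0.2422 -0.0225  0.0314  0.0412  0.0427] F [ 1.4 -2.7  5. ]
```

Held joint-6 effort gives a noise-free signal. It reads 0.043 Nm now, from plain drive friction, and should rise to about 0.08 once the bar is clamped.

Request:
move_arm(series=[{"grip":0.2,"xyz":[0,0,0],"angular":[0,0,0.1]},{"grip":0.2,"xyz":[0,0,0],"angular":[0,0,0.2]}])

```text
time_s: 21.95
tcp_pos: [0.5992, 0.0337, 0.1788]
ee_rot: [[0.781, -0.625, 0.003], [-0.625, -0.781, -0.0], [0.002, -0.001, -1.0]]
wrist_force: [1.6, -1.6, 4.7]
gripper_width: 0.405
gripper_force: 30.0
```

```bash
sed -i 's/range(6)/range(8)/' mz.py; python3 mz.py
```

```text
t 21.95 yaw -38.68 Mz 0.078 eff6 [ 0.494  -0.3112 -0.3735 -0.1404 -0.0848 -0.0748 -0.0733 -0.0731 -0.0731] F [ 1.5 -2.6  5.1]
```

Request:
move_arm(series=[{"grip":0.2,"xyz":[0,0,0],"angular":[0,0,0.1]},{"grip":0.2,"xyz":[0,0,0],"angular":[0,0,0.2]}])

```text
time_s: 22.55
tcp_pos: [0.5992, 0.0338, 0.1788]
ee_rot: [[0.641, -0.767, 0.003], [-0.767, -0.641, -0.0], [0.002, -0.002, -1.0]]
wrist_force: [1.4, -2.2, 5.4]
gripper_width: 0.405
gripper_force: 30.0
```

```bash
python3 mz.py
```

```text
t 22.55 yaw -50.13 Mz 0.088 eff6 [ 0.5005 -0.3086 -0.3757 -0.1436 -0.0881 -0.0782 -0.0767 -0.0765 -0.0766] F [ 1.3 -2.4  5.1]
```

Request:
move_arm(series=[{"grip":0.2,"xyz":[0,0,0],"angular":[0,0,0.1]},{"grip":0.2,"xyz":[0,0,0],"angular":[0,0,0.2]},{"grip":0.2,"xyz":[0,0,0],"angular":[0,0,0.3]}])

```text
time_s: 23.25
tcp_pos: [0.5992, 0.0338, 0.1788]
ee_rot: [[0.386, -0.923, 0.003], [-0.923, -0.386, -0.0], [0.001, -0.002, -1.0]]
wrist_force: [1.0, -1.0, 4.6]
gripper_width: 0.407
gripper_force: 30.0
```

```bash
python3 mz.py
```

```text
t 23.25 yaw -67.32 Mz 0.097 eff6 [ 0.4887 -0.3106 -0.376  -0.1437 -0.0881 -0.0782 -0.0767 -0.0765 -0.0765] F [ 1.2 -2.5  5. ]
```

Request:
move_arm(series=[{"grip":0.8,"xyz":[0,0,0],"angular":[0,0,0]},{"grip":0.8,"xyz":[0,0,0],"angular":[0,0,0]},{"grip":0.8,"xyz":[0,0,0],"angular":[0,0,0]},{"grip":0.8,"xyz":[0,0,0],"angular":[0,0,0]},{"grip":0.8,"xyz":[0,0,0],"angular":[0,0,0]},{"grip":0.8,"xyz":[0,0,-20],"angular":[0,0,0]},{"grip":0.8,"xyz":[0,0,-50],"angular":[0,0,0]},{"grip":0.8,"xyz":[0,0,-90],"angular":[0,0,0]},{"grip":0.8,"xyz":[0,0,-120],"angular":[0,0,0]},{"grip":0.8,"xyz":[0,0,-120],"angular":[0,0,0]}])

```text
time_s: 24.65
tcp_pos: [0.6008, 0.034, 0.3041]
ee_rot: [[0.387, -0.922, 0.012], [-0.922, -0.387, 0.002], [0.003, -0.012, -1.0]]
wrist_force: [0.1, 0.1, 0.3]
gripper_width: 0.799
gripper_force: 0.0
```

```bash
python3 go.py 0.45 -0.1 0.3 -60; python3 - <<'E'
from station import r
import cv2,numpy as np
w=r.capture("wrist")["img"];s=r.capture("scene")["img"]
cv2.imwrite("pics/m6.png",np.hstack([cv2.resize(w,(440,330)),cv2.resize(s[150:215,255:320],(330,330))])[:,:,::-1])
E
```

```text
t 24.65 pos [0.6008 0.034  0.3041] yaw -67.21557513015352 j [ 18.7027  17.5457   1.8661   0.1352 -73.6099   4.0454]
F [0.1037 0.1131 0.2537] M [0.0295 0.1053 0.0058] w 0.7994917720424903 0.0
xyz mm [ 65.1398 190.9833   2.0209] ang [-0.012  -0.0039 -0.1259]
```

View pics/m6.png

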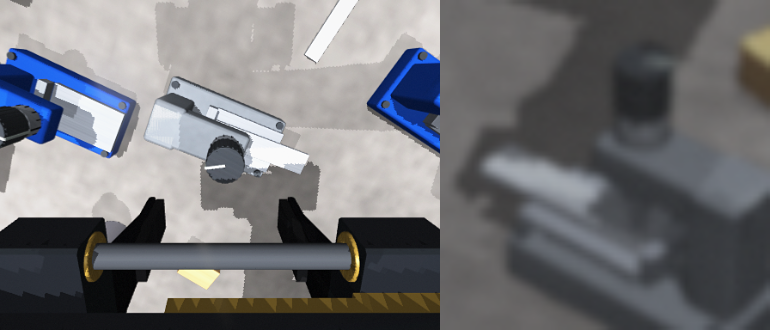

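The bar is clamped at home (mosaic (275,150)), the knob at (225,163) is free and the gripper is clear. Held torque was the same, 0.077 Nm, over the last 0.5 rad, which means the ratchet slipped by 0.5–0.7 rad. I'm handing in.

```bash
python3 -c "
from station import r
print(r.finish_job())"
```

```text
the job is handed in; nothing more can be done
None
```

I handed the job in with the bar against the stop and clamped on the anvil, the ratchet slipped by an estimated 0.5–0.7 rad, and the gripper well clear; the system gave no verdict.

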